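# Pack the sharpening case and shut its lid

## Task

Pack up the sharpening kit: take the file that was left lying across the open case and lay it flat in the wooden tray, lay the sharpening stone flat in the empty rear bay of the case, then lower the clear lid gently until it is fully shut, and let go. The lid opens only part of the way, so the stone has to go in at a slant from the front, under it. Do not drop the stone, do not slam the lid, and leave the glue bottle, the can, the tape measure and the wood offcut where they stand.

Things in the scene. Friction and masses are not known exactly. Their poses are not given: they have to be found in the camera images.
- case: Base of a shallow black case, fixed, 210 (x) x 210 (y) x 24 mm; floor and walls 4 mm. Origin: centre of its underside. Hinge on its +x side; its open front (-x) faces roughly away from the robot. Ribs up to z = 14 mm part a filled front strip (x -101 to -34 mm, small files up to z = 16 mm) from the empty stone bay and, at its +y side, a bay with a fixed honing guide (to z = 21 mm).
- bay (a point): Centre of the floor of the empty rear bay of the case (4 mm above the bench), axes as the case. The bay spans 131 mm in x and 113 mm in y (case x -30 to +101, y -101 to +12 mm). Its centre is 69.5 mm before the hinge axis.
- lid (a joint): Angle of the clear lid, rad: 0 = shut on the base, grows as it opens, end stop at 1.1 (63 degrees). Stiff hinge: the lid stays where it is left and must be pushed all the way (under 1 N m). It starts at 1.0 to 1.1, leaning over the rear bay.
- lid_hinge (a point): Middle of the lid's hinge axis (along the case's y), at x = +105 mm, z = 24.5 mm of the case. Axes turn with the lid: -x runs along the lid to its free edge, z is the lid's outward normal.
- lid_edge (a point): Middle of the lid's free edge, on its outer face: 210 mm from the hinge along the lid's -x and 20 mm along its z. The lid is a clear plate 210 x 210 x 4 mm with 16 mm deep grey walls round its rim, 20 mm deep in all.
- stone: Grey sharpening stone, a plain block 100 (x) x 50 (y) x 28 mm high, about 0.3 kg, lying flat on the bench to one side of the case (left or right). Origin: centre of its underside.
- stone_mid (a point): Centre of the stone, 14 mm above its underside.
- file: Flat hand file, 250 mm long along x, flat underside: steel blade x -125 to +25 mm, 22 mm wide, 8 mm thick; wooden handle x +25 to +125 mm, 24 mm wide, 18 mm thick. About 0.2 kg. Origin: middle of its length, on the underside. It starts across the front strip of the case, on top of the two side walls, and keeps the lid from shutting.
- file_grip (a point): Point on the file's blade near its balance point, at x = -30 mm, 4 mm above the underside: the place to grip it.
- tray: Shallow open wooden tray, fixed to the bench, 300 (x) x 115 (y) x 18 mm high, floor and walls 5 mm thick (inside 290 x 105 mm); on the other side of the case from the stone. Origin: centre of its underside.
- tray_in (a point): Centre of the tray's inner floor (5 mm above the bench), axes as the tray.
- glue: Bystander: white glue bottle, 60 mm diameter, 190 mm tall, standing behind the right side (-y) of the work. Origin: centre of its underside.
- can: Bystander: grey metal can, 66 mm diameter, 150 mm tall, standing behind the left side (+y) of the work. Origin: centre of its underside.
- tape: Bystander: tape measure 70 x 40 x 65 mm high, standing in front of the work, left of the case (+y). Origin: centre of its underside.
- offcut: Bystander: pale wood offcut 50 (x) x 160 (y) x 24 mm high, lying beyond the case. Origin: centre of its underside.
Things that resemble listed ones, but are neither listed nor needed, are in the scene too. What is shaped like the stone but blue, purple or turquoise is not meant.

How it is judged:
At the end, for the whole second after the job is handed in: Lid below 0.04 rad; stone flat in the empty rear bay (centre within 50 mm in x, 45 mm in y of the bay's centre, 8 to 19 mm above its floor); file in the tray, underside down (origin within 30 mm in x, 50 mm in y of tray_in and under 7 mm above it); both at rest (value of joint lid below 0.04 rad and x of stone_mid in the frame of bay between -0.05 and 0.05 m and y of stone_mid in the frame of bay between -0.045 and 0.045 m and z of stone_mid in the frame of bay between 0.008 and 0.019 m and x of file in the frame of tray_in between -0.03 and 0.03 m and y of file in the frame of tray_in between -0.05 and 0.05 m and z of file in the frame of tray_in between -0.005 and 0.007 m and linear speed of each of stone, file below 0.02 m/s); the robot touches nothing.
It fails at once if the lid is slammed: it closes faster than 2 rad/s (velocity of joint lid below -2 rad/s).
It fails at once if the stone is dropped or flung: it moves faster than 1.3 m/s (a fall of about 9 cm) (linear speed of stone above 1.3 m/s).
It fails at once if a bystander (glue bottle, can, tape measure, offcut) is moved more than 25 mm or tipped over (distance of any of glue, can, tape, offcut from where it was at the start of the episode above 0.025 m or angle between any of glue, can, tape, offcut's own z axis and vertical above 0.4 rad).
It also fails if it takes over 72 s, if anything falls off the work surface, if the arm or the gripper's body presses on something with over 40 N, if the wrist force passes 120 N, or if a joint passes its speed limit or range.

## Robot

A 6-joint arm with a two-finger parallel gripper is mounted at the origin on the work surface. World frame = base frame: x ahead of the robot, y to its left, z up, the work surface at z = 0. Lengths are in m, angles in rad, forces in N, time in s.
With the tool pointing down it reaches from about 0.15 to 0.775 m from the base axis. Payload 6.1 kg.
Tool frame: the origin (TCP) lies midway between the tips of the shut fingers; the grasp point (between the pads) lies 19 mm behind it; z points along the fingers, y is the line along which they close (so a half turn about z gives the same grasp; the last joint's range is limited). The gripper opens to 85 mm and grips with 20 to 120 N. Pads are 22 mm wide; open, the fingers measure 114 mm over their backs; the gripper's body (76 mm by 85 mm) begins 54 mm behind the grasp point. The pads swing forward as they close: fully open they stand 13 mm farther back than shut.
Start: joints at [-1.281, 0.126, -0.04, 1.405, 0, 1.571], TCP at [0.15, -0.503, 0.231] pointing down, gripper open.
Joint ranges: [-2.72, 2.72], [-0.95, 1.95], [-1.27, 1.35], [-1.78, 2.02], [-1.46, 1.47], [-3.14, 3.14]. Speed limits (rad/s): [2.39, 2.39, 3.01, 3.14, 3.14, 3.14].

## Interface

Orientations are given as a rotation vector (axis times angle).
In Python, from plant import state, eyes, manip, models gives the robot as it stands.
- The arm moves only by the shell command python3 -m creep 'ROWS' [FORCE]. ROWS is a JSON object of lists of equal length, an entry for each row: "delta_pos": the shift along the tool's x, y, z scaled (see below), a list of three; "delta_rot": the turn, a rotation vector about the tool's x, y, z scaled (see below), a list of three; "claw": the closure, from -1 (fully open) to 1 (shut). In form: {"delta_pos": [[dx, dy, dz], ...], "delta_rot": [[wx, wy, wz], ...], "claw": [claw, ...]}. A call has 1 to 5 rows; each row is the pose to reach, as a shift and turn from the pose commanded when the call began, along the tool's axes at that moment; what a row does not reach only later rows make up. The controller multiplies each number of a shift by 0.25 m and each number of a turn by 45 degrees. A row lasts 1/12 s, in which the tool goes at most 41.7 mm and 7.16 degrees, less where a joint would pass 70% of its speed; a pose out of reach is approached as far as the arm can. A call with a number of a shift or a turn outside -1 to 1 is refused whole. A call with a gripper value outside its range is refused whole. The fingers move at their own pace and stop on an object; FORCE is the grip in N (left out, the last holds). Time passes only in rows, so rows that repeat a pose let the fingers close. It gives the time, the measured TCP pose, the force, the opening and the grip force at its end, in the units of the state.
- state(): the state, without advancing time (a new reading comes with each control period).
- eyes.get_image(name): name is "side" or "top"; returns the picture (384x512x3 uint8, blue, green, red); there is no depth.
- eyes.camera_params(name): a dict with "camera_matrix" (3x3 intrinsics, pixels), "rvec" (rotation vector, rad) and "tvec" (3), from world to camera coordinates, as OpenCV has them. Camera axes: x right, y down, z forward; pixel columns grow to the right and rows downward; lengths in m; the calibration is good to about 2 mm. A picture is of the moment at which its call begins. camera_params takes no time and is no camera call.
- manip.close_job(): hands the job in; it is judged then, once.
Trained networks look in the newest picture that a camera, given by its name, has taken for a name from the list of things; names that differ only in an ending like _2 or _b are one class to them, and where a whole thing is asked for, a point or a joint stands for the part that bears it (a point fixed in the world has none). Each returns a list of dicts, best first, with "conf" (0 to 1); they miss things now and then, are a little off and sometimes report something else, mostly with a low value. They report only what shows in the picture. A call takes as long as a camera call. They do not tell look-alikes from the thing itself.
- models.find_in(camera, thing): "box" ([centre column, centre row, width, height] in pixels, round what is visible of it).
- models.cut_out(camera, thing): "region" (384x512 bool, what is visible of it) and "box" ([centre column, centre row, width, height] in pixels, round what is visible of it).
- models.mark_of(camera, thing): "pixel" ([column, row] in pixels: a listed point, or the origin of a listed thing).
The state is a dict: "t": time; "joint_pos": joint angles; "qd": joint speeds; "joint_torque": joint torques, N m; "position": TCP position; "eef_rot": TCP orientation; "force": force on the tool from outside, world axes, zero at the start; "torque": the same for the moment, N m; "gripper_width": opening from 0.0 (shut) to 1.0 (fully open); "grasp_force": force on a finger pad.
Only numpy, scipy, OpenCV 4.12 (cv2) and the standard library are available. Lean on these libraries where they do the work, as an engineer would, in place of code of your own. Each camera call takes 0.05 s, during which the arm holds its last target. There are 200 camera calls.

## Working session

There is one attempt and no reset: what is moved stays moved. The work goes in short steps, Python scripts to look and compute and a shell command to move; the robot and the scene stay as the last step left them, time stands still between calls to the robot, and variables do not carry over. Pictures are saved under pics/ and viewed, at most 10 in all, crops included, and the job is handed in when it is done.

```bash
ls; mkdir -p pics
cat > h.py <<'E'
import numpy as np, cv2
from plant import state, eyes, manip, models
def cam(n):
    p=eyes.camera_params(n); return np.array(p["camera_matrix"]),np.array(p["rvec"],float),np.array(p["tvec"],float)
def proj(n,P):
    K,r,t=cam(n); return cv2.projectPoints(np.array(P,float).reshape(-1,1,3),r,t,K,None)[0].reshape(-1,2)
def back(n,px,z):
    K,r,t=cam(n); R=cv2.Rodrigues(r)[0]; d=R.T@np.linalg.inv(K)@np.array([px[0],px[1],1.]); c=-R.T@t.ravel()
    return c+d*(z-c[2])/d[2]
E
python3 - <<'E'
from h import *
for n in("side","top"):
    im=eyes.get_image(n); cv2.imwrite(f"pics/{n}0.png",im)
    K,r,t=cam(n);R=cv2.Rodrigues(r)[0];print(n,(-R.T@t.ravel()).round(3),R[2].round(2),K[0,0])
    for th in("case","stone","file","file_grip","tray","tray_in","bay","lid_hinge","lid_edge","stone_mid","glue","can","tape","offcut"):
        for d in models.mark_of(n,th)[:3]:
            print(n,th,round(d["conf"],2),np.round(d["pixel"],1),back(n,d["pixel"],0).round(3)[:2])
print(state()["t"])
E
```

```text
pics
side [0.1   0.673 0.986] [ 0.4  -0.5  -0.77] 411.5487051060949
side case 0.73 [280.5 194.7] [ 0.529 -0.015]
side case 0.57 [211.4 290.3] [0.482 0.356]
side case 0.3 [254.9 180.2] [ 0.627 -0.013]
side stone 0.89 [267.5 312. ] [0.332 0.313]
side stone 0.8 [223.9 243.6] [0.549 0.228]
side stone 0.7 [159.3 275.1] [0.62 0.41]
side file_grip 0.74 [250.2 185.9] [0.624 0.015]
side file_grip 0.48 [282.5 192.9] [ 0.528 -0.025]
side tray 0.71 [348.7 142. ] [ 0.481 -0.354]
side tray 0.6 [175.4 215.8] [0.725 0.244]
side tray 0.55 [314.1 199. ] [ 0.438 -0.066]
side tray_in 0.85 [348.3 144. ] [ 0.478 -0.344]
side bay 0.76 [287.2 206.8] [0.485 0.01 ]
side bay 0.39 [347.3 142.7] [ 0.483 -0.348]
side lid_hinge 0.87 [315.7 198.7] [ 0.435 -0.07 ]
side lid_edge 0.72 [208.7 157.7] [0.81  0.004]
side lid_edge 0.62 [293.1 139.8] [ 0.639 -0.243]
side stone_mid 0.95 [149.6 334.6] [0.521 0.535]
side stone_mid 0.87 [212. 288.] [0.485 0.351]
side stone_mid 0.7 [159.8 274.1] [0.621 0.407]
side glue 0.57 [276.5 133.5] [ 0.703 -0.233]
side can 0.86 [175.5 219.3] [0.716 0.253]
side tape 0.69 [272.5 261.6] [0.40
[... 442 characters left out ...]
[275.4 173.7] [ 0.608 -0.007]
top tray 0.85 [366.  210.7] [ 0.478 -0.335]
top tray_in 0.87 [369.4 209.8] [ 0.482 -0.347]
top bay 0.63 [269.5 208.7] [0.48  0.014]
top lid_hinge 0.68 [291.7 220.9] [ 0.437 -0.066]
top lid_edge 0.91 [288.4 191.2] [ 0.545 -0.054]
top stone_mid 0.91 [183.  244.3] [0.348 0.319]
top stone_mid 0.82 [174.4 208.7] [0.474 0.355]
top stone_mid 0.78 [209.2 184.4] [0.565 0.233]
top glue 0.76 [341.3 146.4] [ 0.715 -0.249]
top glue 0.35 [269.8 172.2] [0.613 0.014]
top can 0.85 [205.4 146.5] [0.705 0.251]
top can 0.67 [174.7 206.7] [0.482 0.354]
top can 0.49 [270.5 206.9] [0.486 0.01 ]
top tape 0.76 [218.6 226.5] [0.413 0.195]
top offcut 0.83 [278.4 120.4] [ 0.81  -0.016]
1.5
```

Run:
```python
import cv2
a=cv2.imread("pics/top0.png")[80:290,110:440];cv2.imwrite("pics/topc.png",cv2.resize(a,(800,509),interpolation=cv2.INTER_CUBIC))
a=cv2.imread("pics/side0.png")[80:384,110:430];cv2.imwrite("pics/sidec.png",cv2.resize(a,(632,600),interpolation=cv2.INTER_CUBIC))
```

```text
(no output)
```

View pics/topc.png

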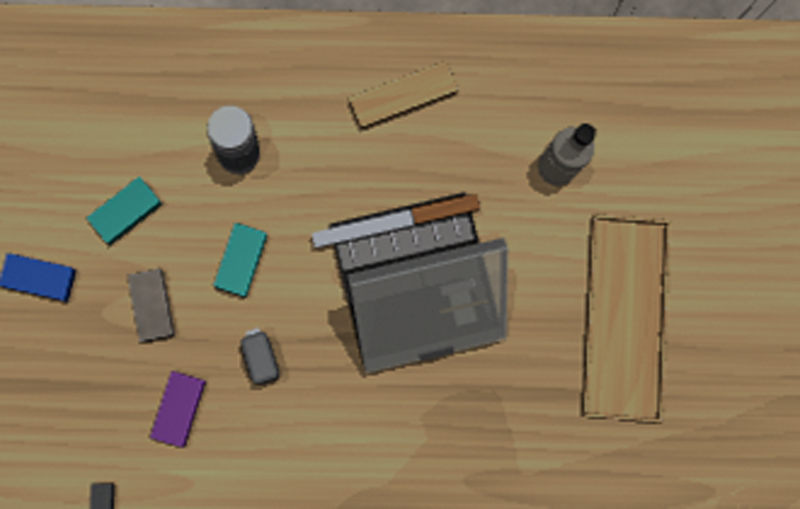

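View pics/sidec.png

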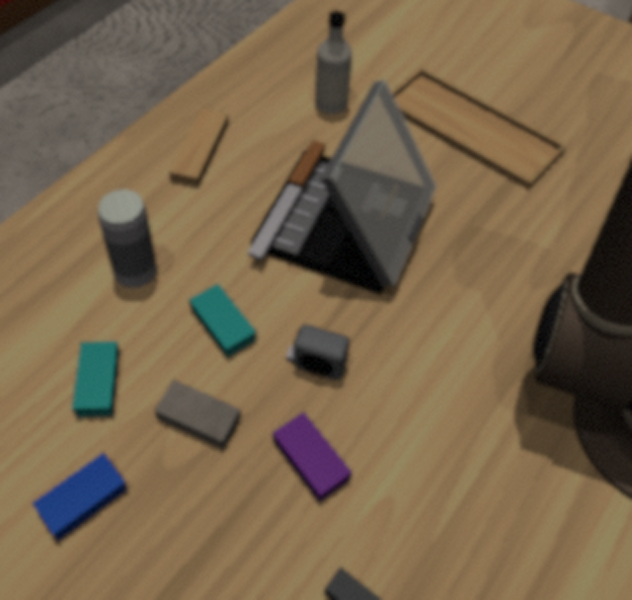

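Seen in the top crop: the grey stone is at crop (150,305), which is pixel (172,206). The look-alikes are teal at (124,211) and (240,260), blue at (37,277), purple at (178,408), and a small dark block at (102,495). Only the first is plain grey and full size, so I'll confirm it while fitting the poses. The file lies across the front strip, and the tray is on the right.

```bash
cat > fit.py <<'E'
from h import *
from scipy.optimize import least_squares
def rect(n,reg,z):
    c=max(cv2.findContours(reg.astype(np.uint8),cv2.RETR_EXTERNAL,cv2.CHAIN_APPROX_NONE)[0],key=len).reshape(-1,2)
    w=np.array([back(n,p,z)[:2] for p in c],np.float32)*1000
    (cx,cy),(a,b),an=cv2.minAreaRect(w)
    if a<b: a,b,an=b,a,an+90
    return np.round([cx,cy,a,b,(an+90)%180-90],1)
E
python3 - <<'E'
from fit import *
for n in("top","side"):
    for th,z in(("stone",.028),("file",.03),("tray",.018),("tape",.065),("offcut",.024)):
        for d in models.cut_out(n,th)[:5]:
            print(n,th,round(d["conf"],2),np.round(d["box"]),rect(n,d["region"],z), cv2.mean(eyes.get_image(n),d["region"].astype(np.uint8))[:3] if th=="stone" else "")
# case+lid fit; corners read from crops
T=lambda x,y:(110+x/2.424,80+y/2.424); S=lambda x,y:(110+x/1.975,80+y/1.975)
# features in case frame: ('c',x,y,z) or lid
F=[("top",T(328,222),"c",(-.105,-.105,.024)),("top",T(468,196),"c",(-.105,.105,.024)),
("top",T(345,270),"l",(-.21,-.105,.018)),("top",T(507,240),"l",(-.21,.105,.018)),
("top",T(365,375),"l",(0,-.105,.01)),("top",T(507,342),"l",(0,.105,.01)),
("side",S(388,290),"c",(.105,-.105,.024)),("side",S(330,177),"l",(-.21,-.105,.01)),("side",S(378,84),"l",(-.21,.105,.018)),("side",S(433,186),"l",(0,.105,.02))]
def pt(p,k,q):
    q=np.array(q,float)
    if k=="l":
        th=p[3]; x,y,z=q; q=np.array([.105+x*np.cos(th)+z*np.sin(th),y,.0245-x*np.sin(th)+z*np.cos(th)])
    c,s=np.cos(p[2]),np.sin(p[2]); return np.array([p[0]+c*q[0]-s*q[1],p[1]+s*q[0]+c*q[1],q[2]])
res=lambda p:np.concatenate([proj(n,pt(p,k,q))[0]-np.array(px) for n,px,k,q in F])
r=least_squares(res,[.536,-.024,3.37,1.05],loss="soft_l1");print(r.x,np.degrees(r.x[2]));print(r.fun.reshape(-1,2).round(1).tolist())
im=eyes.get_image("top").copy()[195:300,130:290]
cv2.imwrite("pics/stonec.png",cv2.resize(im,(800,525),interpolation=cv2.INTER_CUBIC))
E
```

```text
top stone 0.94 [172. 206.  20.  31.] [482.6 360.1 103.   54.6  13.1] (85.14414414414415, 93.22297297297297, 99.78378378378379)
top stone 0.71 [185. 251.  24.  33.] [333.1 315.8  97.4  51.7 -16.3] (119.61390887290167, 55.05275779376498, 100.3525179856115)
top stone 0.64 [124. 196.  30.  17.] [519.8 526.6 105.1  50.6  79.6] (133.28155339805824, 67.25970873786407, 36.48543689320388)
top stone 0.55 [161. 168.  30.  26.] [618.9 407.2 101.1  57.6 -51.6] (112.33177570093457, 119.25934579439252, 46.36682242990654)
top stone 0.55 [210. 187.  20.  29.] [551.9 232.   98.4  54.  -17.7] (124.89168765743072, 131.34256926952142, 50.27959697732997)
top file 0.75 [272. 172.  67.  21.] [612.5   4.8 248.4  26.7 -75.1] 
top file 0.52 [279. 121.  44.  22.] [806.   -5.1 164.8  57.7 -67.6] 
top tray 0.79 [368. 212.  37.  82.] [ 477.5 -335.8  299.9  118.5   -3.9] 
top tape 0.77 [216. 227.  16.  22.] [406.5 199.   79.5  45.4  21.9] 
top offcut 0.66 [277. 120.  44.  24.] [806.8  -4.9 163.2  56.7 -66.5] 
top offcut 0.36 [173. 207.  18.  34.] [482.2 361.  103.2  52.6  13.1] 
side stone 0.92 [208. 290.  41.  36.
[... 461 characters left out ...]
36906584992343)
side stone 0.55 [268. 310.  41.  48.] [329.  321.9 105.8  56.9 -15.9] (93.18278427205101, 42.87778958554729, 81.83740701381508)
side file 0.73 [257. 183.  38.  59.] [612.6   5.3 254.6  24.8 -75.8] 
side tray 0.81 [352. 145.  88.  61.] [ 476.2 -329.2  307.1  134.7   -3.9] 
side tape 0.69 [272. 260.  34.  28.] [395.7 215.3  78.4  70.   16.9] 
side tape 0.37 [287. 177.  82. 107.] [514.4 -89.5 426.5 192.6 -75.4] 
side offcut 0.73 [210. 155.  29.  37.] [801.6   2.7 174.7  59.1 -68.3] 
[ 0.52379247 -0.02816119  3.39029047  0.95124112] 194.2493349731404
[[0.9, 2.7], [-0.2, 0.3], [1.4, 3.5], [-0.9, 0.8], [0.0, -1.0], [-0.6, -1.3], [-0.7, -1.6], [-5.9, 1.3], [-0.3, -1.2], [4.2, -0.0]]
```

View pics/stonec.png

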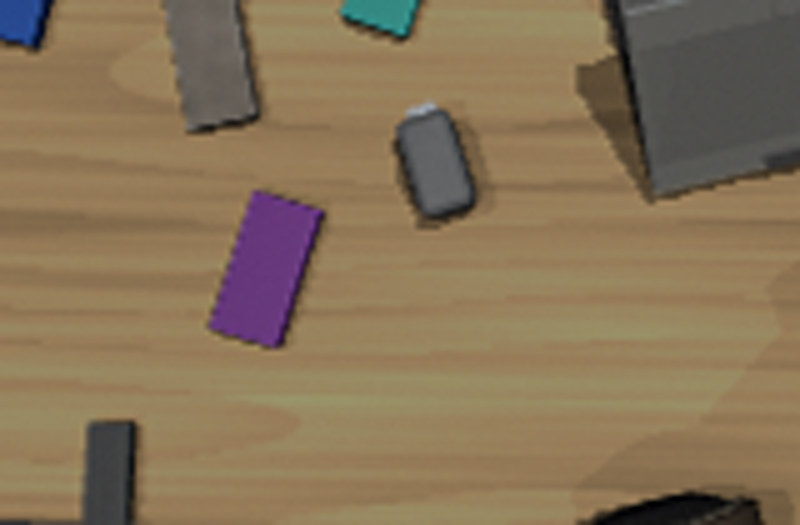

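Confirmed: the grey block (103x55 mm, yaw 13°) is the stone; the dark bar at crop (110,470) is too narrow. Next is the plan for the file.

```bash
cat > plan.py <<'E'
from h import *
from scipy.spatial.transform import Rotation as Ro
def pose(p,yaw,tilt=0.,taz=0.):
    """tool down; closing axis (tool y) at heading yaw deg (sign chosen later); tip leans 'tilt' deg toward heading taz"""
    z=np.array([np.sin(np.radians(tilt))*np.cos(np.radians(taz)),np.sin(np.radians(tilt))*np.sin(np.radians(taz)),-np.cos(np.radians(tilt))])
    y=np.array([np.cos(np.radians(yaw)),np.sin(np.radians(yaw)),0]); y-=z*(y@z); y/=np.linalg.norm(y)
    return np.array(p,float),np.column_stack([np.cross(y,z),y,z])
def plan(wps,start=None,step=.2,ang=35):
    s=state(); p,R=start or (np.array(s["position"]),Ro.from_rotvec(s["eef_rot"]).as_matrix())
    if not start: print("now",p.round(4),"z",R[:,2].round(3),"y",R[:,1].round(3),"q",np.round(s["joint_pos"],2),"t",round(s["t"],2),"F",np.round(s["force"],1),"w",round(s["gripper_width"],3),"g",round(s["grasp_force"],1))
    for P,Q in wps:
        rv=Ro.from_matrix(R.T@Q).as_rotvec(); d=P-p
        k=max(1,int(np.ceil(max(np.linalg.norm(d)/step,np.degrees(np.linalg.norm(rv))/ang))))
        for i in range(k):
            Ri=R@Ro.from_rotvec(rv*i/k).as_matrix(); dp=Ri.T@d/k
            dr=rv/k
            n=np.ceil(max(np.linalg.norm(dp)/.0417,np.degrees(np.linalg.norm(dr))/7.16)-1e-6)
            print(" call pos",(dp/.25).round(3)+0,"rot",(dr/np.radians(45)).round(3)+0,"rows>=",int(n))
        p,R=P,Q; print(" ->",p.round(3))
    return p,R
E
python3 - <<'E'
from plan import *
s=state();Y=Ro.from_rotvec(s["eef_rot"]).as_matrix()[:,1];print(Y)
for yaw in(14.9,194.9):
    print(yaw);plan([pose([.40,-.25,.30],yaw),pose([.605,.034,.30],yaw),pose([.605,.034,.08],yaw)])
E
```

```text
[ 2.85719107e-01 -9.58313410e-01  5.06342993e-06]
14.9
now [ 0.15   -0.5031  0.2313] z [-0. -0. -1.] y [ 0.286 -0.958  0.   ] q [-1.28  0.13 -0.04  1.41 -0.    1.57] t 2.55 F [1.  0.5 0.3] w 0.999 g 0.0
 call pos [ 0.416 -0.228 -0.092] rot [ 0.     0.    -0.654] rows>= 5
 call pos [ 0.474  0.006 -0.092] rot [ 0.     0.    -0.654] rows>= 5
 call pos [ 0.41   0.238 -0.092] rot [ 0.     0.    -0.654] rows>= 5
 -> [ 0.4  -0.25  0.3 ]
 call pos [0.443 0.542 0.   ] rot [0. 0. 0.] rows>= 5
 call pos [0.443 0.542 0.   ] rot [0. 0. 0.] rows>= 5
 -> [0.605 0.034 0.3  ]
 call pos [0.   0.   0.44] rot [0. 0. 0.] rows>= 3
 call pos [0.   0.   0.44] rot [0. 0. 0.] rows>= 3
 -> [0.605 0.034 0.08 ]
194.9
now [ 0.15   -0.5031  0.2313] z [-0. -0. -1.] y [ 0.286 -0.958  0.   ] q [-1.28  0.13 -0.04  1.41 -0.    1.57] t 2.55 F [1.  0.5 0.3] w 0.999 g 0.0
 call pos [ 0.416 -0.228 -0.092] rot [0.    0.    0.679] rows>= 5
 call pos [ 0.242 -0.408 -0.092] rot [0.    0.    0.679] rows>= 5
 call pos [ 0.001 -0.474 -0.092] rot [0.    0.    0.679] rows>= 5
 -> [ 0.4  -0.25  0.3 ]
 call pos [-0.443 -0.542  0.   ] rot [0. 0. 0.] rows>= 5
 call pos [-0.443 -0.542  0.   ] rot [0. 0. 0.] rows>= 5
 -> [0.605 0.034 0.3  ]
 call pos [0.   0.   0.44] rot [0. 0. 0.] rows>= 3
 call pos [0.   0.   0.44] rot [0. 0. 0.] rows>= 3
 -> [0.605 0.034 0.08 ]
```

```bash
python3 -m creep '{"delta_pos":[[0.416,-0.228,-0.092],[0.416,-0.228,-0.092],[0.416,-0.228,-0.092],[0.416,-0.228,-0.092],[0.416,-0.228,-0.092]],"delta_rot":[[0,0,-0.654],[0,0,-0.654],[0,0,-0.654],[0,0,-0.654],[0,0,-0.654]],"claw":[0,0,0,0,0]}' 60
python3 -m creep '{"delta_pos":[[0.474,0.006,-0.092],[0.474,0.006,-0.092],[0.474,0.006,-0.092],[0.474,0.006,-0.092],[0.474,0.006,-0.092]],"delta_rot":[[0,0,-0.654],[0,0,-0.654],[0,0,-0.654],[0,0,-0.654],[0,0,-0.654]],"claw":[0,0,0,0,0]}'
python3 -m creep '{"delta_pos":[[0.41,0.238,-0.092],[0.41,0.238,-0.092],[0.41,0.238,-0.092],[0.41,0.238,-0.092],[0.41,0.238,-0.092]],"delta_rot":[[0,0,-0.654],[0,0,-0.654],[0,0,-0.654],[0,0,-0.654],[0,0,-0.654]],"claw":[0,0,0,0,0]}'
python3 -m creep '{"delta_pos":[[0.443,0.542,0],[0.443,0.542,0],[0.443,0.542,0],[0.443,0.542,0],[0.443,0.542,0]],"delta_rot":[[0,0,0],[0,0,0],[0,0,0],[0,0,0],[0,0,0]],"claw":[0,0,0,0,0]}'
python3 -m creep '{"delta_pos":[[0.443,0.542,0],[0.443,0.542,0],[0.443,0.542,0],[0.443,0.542,0],[0.443,0.542,0]],"delta_rot":[[0,0,0],[0,0,0],[0,0,0],[0,0,0],[0,0,0]],"claw":[0,0,0,0,0]}'
python3 - <<'E'
from plan import *
plan([pose([.605,.034,.13],14.9),pose([.605,.034,.0255],14.9)])
eyes.get_image("side");eyes.get_image("top")
from fit import rect
for n in("top","side"):
  for d in models.cut_out(n,"file")[:2]: print(n,round(d["conf"],2),rect(n,d["region"],.03))
E
```

```text
t: 2.97
position: [0.2347, -0.4178, 0.2551]
eef_rot: [2.886, 1.238, 0.0]
force: [-0.3, 0.6, 0.5]
gripper_width: 0.5
grasp_force: 0.0
t: 3.38
position: [0.3176, -0.3341, 0.2775]
eef_rot: [2.481, 1.926, -0.0]
force: [0.0, -0.6, -0.6]
gripper_width: 0.5
grasp_force: 0.0
t: 3.8
position: [0.4006, -0.2504, 0.2999]
eef_rot: [-1.914, -2.49, 0.001]
force: [-0.3, 0.3, -0.9]
gripper_width: 0.5
grasp_force: 0.0
t: 4.22
position: [0.5044, -0.1066, 0.2989]
eef_rot: [-1.921, -2.484, -0.001]
force: [-0.1, -1.6, -0.8]
gripper_width: 0.496
grasp_force: 0.0
t: 4.63
position: [0.6075, 0.0353, 0.2979]
eef_rot: [-1.92, -2.484, 0.001]
force: [-1.7, -2.0, -2.2]
gripper_width: 0.498
grasp_force: 0.0
now [0.6075 0.0353 0.2979] z [-0.002  0.001 -1.   ] y [ 0.968  0.252 -0.002] q [0.06 0.31 0.33 1.6  0.   1.37] t 4.63 F [-1.7 -2.  -2.2] w 0.498 g 0.0
 call pos [-0.003 -0.01   0.672] rot [-0.002 -0.002 -0.007] rows>= 5
 -> [0.605 0.034 0.13 ]
 call pos [0.    0.    0.418] rot [0. 0. 0.] rows>= 3
 -> [0.605 0.034 0.026]
side 0.59 [612.3   4.8 262.2  32.7 -74. ]
```

```bash
python3 -m creep '{"delta_pos":[[-0.003,-0.01,0.672],[-0.003,-0.01,0.672],[-0.003,-0.01,0.672],[-0.003,-0.01,0.672],[-0.003,-0.01,0.672]],"delta_rot":[[0,0,0],[0,0,0],[0,0,0],[0,0,0],[0,0,0]],"claw":[0,0,0,0,0]}'
python3 -m creep '{"delta_pos":[[0,0,0.15],[0,0,0.28],[0,0,0.36],[0,0,0.41],[0,0,0.414]],"delta_rot":[[0,0,0],[0,0,0],[0,0,0],[0,0,0],[0,0,0]],"claw":[0,0,0,0,0]}'
python3 -m creep '{"delta_pos":[[0,0,0],[0,0,0],[0,0,0],[0,0,0],[0,0,0]],"delta_rot":[[0,0,0],[0,0,0],[0,0,0],[0,0,0],[0,0,0]],"claw":[0.3,0.6,1,1,1]}' 70
python3 - <<'E'
from plan import *
a=plan([pose([.605,.034,.12],14.9)])
im=eyes.get_image("top");t=im[100:260,200:360];cv2.imwrite("pics/g1.png",cv2.resize(t,(600,600),interpolation=cv2.INTER_CUBIC))
E
```

```text
t: 5.25
position: [0.5959, 0.0292, 0.1235]
eef_rot: [-1.914, -2.477, 0.016]
force: [-1.0, -0.3, -1.8]
gripper_width: 0.498
grasp_force: 0.0
t: 5.67
position: [0.602, 0.0304, 0.0287]
eef_rot: [-1.918, -2.486, 0.002]
force: [-0.1, -0.9, 0.6]
gripper_width: 0.5
grasp_force: 0.0
t: 6.08
position: [0.6025, 0.0313, 0.032]
eef_rot: [1.915, 2.488, -0.0]
force: [-5.6, -2.5, 7.0]
gripper_width: 0.001
grasp_force: 3.3
now [0.6025 0.0313 0.032 ] z [ 0.001 -0.001 -1.   ] y [0.967 0.256 0.001] q [ 0.05  0.34 -0.21  1.02 -0.    1.36] t 6.08 F [-5.6 -2.5  7. ] w 0.001 g 3.3
 call pos [ 0.008  0.013 -0.352] rot [ 0.001  0.002 -0.002] rows>= 3
 -> [0.605 0.034 0.12 ]
```

View pics/g1.png

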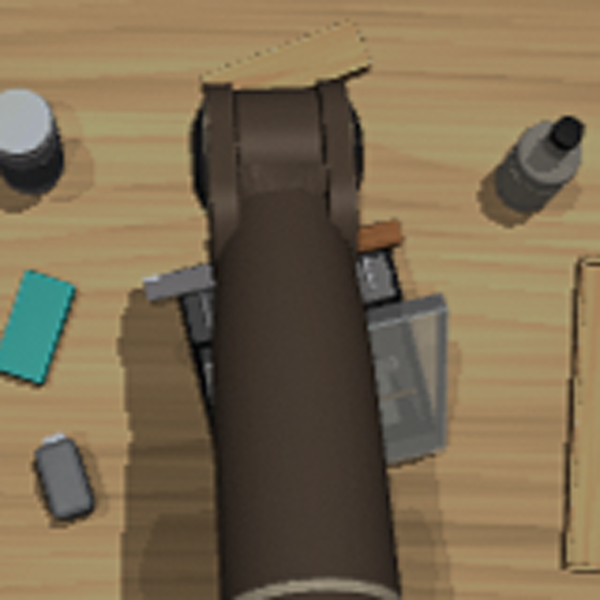

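```bash
python3 -m creep '{"delta_pos":[[0,0,-0.1],[0,0,-0.2],[0,0,-0.2],[0,0,-0.2],[0,0,-0.2]],"delta_rot":[[0,0,0],[0,0,0],[0,0,0],[0,0,0],[0,0,0]],"claw":[0.4,0.2,0.1,0.1,0.1]}' 70
python3 - <<'E'
from plan import *
from fit import rect
plan([pose([.605,.034,.021],14.9)])
eyes.get_image("side");eyes.get_image("top")
for n in("top","side"):
  for d in models.cut_out(n,"file")[:2]: print(n,round(d["conf"],2),rect(n,d["region"],.03))
  for d in models.mark_of(n,"file_grip")[:2]: print(n,round(d["conf"],2),back(n,d["pixel"],.028))
E
```

```text
t: 6.55
position: [0.6035, 0.032, 0.0803]
eef_rot: [1.914, 2.489, 0.002]
force: [1.0, -1.0, -0.6]
gripper_width: 0.448
grasp_force: 0.0
now [0.6035 0.032  0.0803] z [ 0.002  0.    -1.   ] y [0.967 0.257 0.002] q [ 0.05  0.31 -0.14  1.12 -0.    1.36] t 6.55 F [ 1.  -1.  -0.6] w 0.448 g 0.0
 call pos [0.006 0.007 0.237] rot [ 0.003  0.001 -0.001] rows>= 2
 -> [0.605 0.034 0.021]
top 0.66 [595.1  96.5  60.3  19.2 -77.5]
top 0.57 [0.6034211  0.05105795 0.028     ]
side 0.7 [606.2  48.  178.   30.1 -74.6]
side 0.57 [0.60947015 0.02907262 0.028     ]
```

The top view shows the gripper over the blade, with the file still across the case (blade tip at crop (145,285)). The shut fingers ended up on top of the blade, so I'll go lower and slightly farther out.

```bash
python3 -m creep '{"delta_pos":[[0.006,0.015,0.1],[0.006,0.015,0.18],[0.006,0.015,0.22],[0.006,0.015,0.242],[0.006,0.015,0.242]],"delta_rot":[[0,0,0],[0,0,0],[0,0,0],[0,0,0],[0,0,0]],"claw":[0.1,0.1,0.1,0.1,0.1]}'
python3 -m creep '{"delta_pos":[[0,0,0],[0,0,0],[0,0,0],[0,0,0],[0,0,0]],"delta_rot":[[0,0,0],[0,0,0],[0,0,0],[0,0,0],[0,0,0]],"claw":[0.3,0.6,1,1,1]}' 70
python3 - <<'E'
from plan import *
plan([pose([.605,.034,.021],14.9)])
E
```

```text
t: 7.27
position: [0.6052, 0.0345, 0.017]
eef_rot: [-1.914, -2.489, 0.003]
force: [-0.1, 0.4, 0.2]
gripper_width: 0.451
grasp_force: 0.0
t: 7.68
position: [0.6129, 0.0362, 0.0206]
eef_rot: [1.909, 2.485, 0.016]
force: [19.3, 4.9, -12.2]
gripper_width: 0.234
grasp_force: 69.7
now [0.6129 0.0362 0.0206] z [ 0.013  0.003 -1.   ] y [0.966 0.258 0.013] q [ 0.06  0.36 -0.21  0.99  0.    1.37] t 7.68 F [ 19.3   4.9 -12.2] w 0.234 g 69.7
 call pos [ 0.    -0.033 -0.002] rot [0.017 0.    0.001] rows>= 1
 -> [0.605 0.034 0.021]
```

```bash
python3 -m creep '{"delta_pos":[[0,0,-0.05],[0,0,-0.15],[0,0,-0.3],[0,0,-0.45],[0,0,-0.6]],"delta_rot":[[0,0,0],[0,0,0],[0,0,0],[0,0,0],[0,0,0]],"claw":[1,1,1,1,1]}'
python3 -m creep '{"delta_pos":[[0,0,-0.15],[0,0,-0.3],[0,0,-0.45],[0,0,-0.45],[0,0,-0.45]],"delta_rot":[[0,0,0],[0,0,0],[0,0,0],[0,0,0],[0,0,0]],"claw":[1,1,1,1,1]}'
python3 - <<'E'
from plan import *
plan([pose([.447,-.336,.28],86.1),pose([.447,-.336,.04],86.1)],step=.16)
im=eyes.get_image("side");cv2.imwrite("pics/g2.png",im)
eyes.get_image("top")
for th in("file",):
  for n in("side","top"):
    for d in models.cut_out(n,th)[:2]: print(n,round(d["conf"],2),np.round(d["box"]))
    for d in models.mark_of(n,"case")[:1]+models.mark_of(n,"bay")[:1]: print(n,round(d["conf"],2),back(n,d["pixel"],.0).round(3))
E
```

```text
t: 8.1
position: [0.6055, 0.0345, 0.1708]
eef_rot: [1.915, 2.491, -0.0]
force: [1.3, 0.6, -1.7]
gripper_width: 0.232
grasp_force: 70.1
t: 8.52
position: [0.607, 0.0345, 0.2846]
eef_rot: [1.912, 2.487, 0.006]
force: [-0.4, 0.8, -2.8]
gripper_width: 0.235
grasp_force: 70.2
now [0.607  0.0345 0.2846] z [ 0.006  0.    -1.   ] y [0.966 0.257 0.006] q [ 0.06  0.29  0.28  1.56 -0.    1.37] t 8.52 F [-0.4  0.8 -2.8] w 0.235 g 70.2
 call pos [-0.423 -0.333  0.005] rot [ 0.002  0.002 -0.527] rows>= 4
 call pos [-0.253 -0.475  0.005] rot [ 0.002  0.002 -0.527] rows>= 4
 call pos [-0.04  -0.537  0.005] rot [ 0.002  0.002 -0.527] rows>= 4
 -> [ 0.447 -0.336  0.28 ]
 call pos [0.   0.   0.48] rot [0. 0. 0.] rows>= 3
 call pos [0.   0.   0.48] rot [0. 0. 0.] rows>= 3
 -> [ 0.447 -0.336  0.04 ]
side 0.92 [256. 115.  49.  67.]
side 0.65 [ 0.516 -0.02  -0.   ]
side 0.79 [ 0.485  0.006 -0.   ]
top 0.67 [279. 156.  82.  27.]
```

View pics/g2.png

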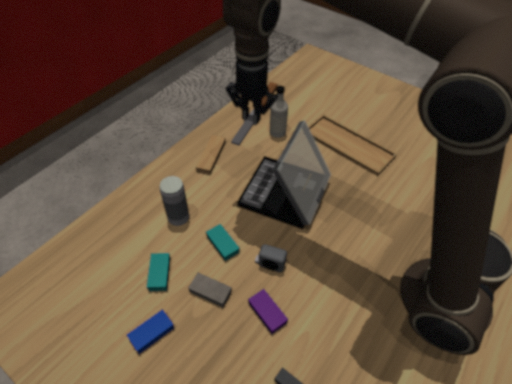

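The side view shows the file held level above the case at (245,125), and the lid and case are untouched.

```bash
python3 -m creep '{"delta_pos":[[-0.423,-0.333,0.005],[-0.423,-0.333,0.005],[-0.423,-0.333,0.005],[-0.423,-0.333,0.005],[-0.423,-0.333,0.005]],"delta_rot":[[0,0,-0.527],[0,0,-0.527],[0,0,-0.527],[0,0,-0.527],[0,0,-0.527]],"claw":[1,1,1,1,1]}'
python3 -m creep '{"delta_pos":[[-0.253,-0.475,0.005],[-0.253,-0.475,0.005],[-0.253,-0.475,0.005],[-0.253,-0.475,0.005],[-0.253,-0.475,0.005]],"delta_rot":[[0,0,-0.527],[0,0,-0.527],[0,0,-0.527],[0,0,-0.527],[0,0,-0.527]],"claw":[1,1,1,1,1]}'
python3 -m creep '{"delta_pos":[[-0.04,-0.537,0.005],[-0.04,-0.537,0.005],[-0.04,-0.537,0.005],[-0.04,-0.537,0.005],[-0.04,-0.537,0.005]],"delta_rot":[[0,0,-0.527],[0,0,-0.527],[0,0,-0.527],[0,0,-0.527],[0,0,-0.527]],"claw":[1,1,1,1,1]}'
python3 - <<'E'
from plan import *
from fit import rect
plan([pose([.447,-.336,.06],86.1),pose([.447,-.336,.01],86.1)],step=.23)
for n in("side","top"):
    eyes.get_image(n)
    for d in models.cut_out(n,"file")[:1]: print(n,round(d["conf"],2),rect(n,d["region"],.285))
    for d in models.cut_out(n,"tray")[:1]: print(n,round(d["conf"],2),rect(n,d["region"],.018))
E
```

```text
t: 9.33
position: [0.5512, -0.0919, 0.2796]
eef_rot: [-1.365, -2.829, 0.002]
force: [0.5, 0.8, -1.8]
gripper_width: 0.236
grasp_force: 70.2
t: 9.75
position: [0.4983, -0.2151, 0.2779]
eef_rot: [-0.755, -3.049, 0.001]
force: [0.6, 0.8, -1.8]
gripper_width: 0.234
grasp_force: 70.2
t: 10.17
position: [0.4452, -0.3384, 0.2762]
eef_rot: [-0.113, -3.138, 0.0]
force: [0.8, 0.6, -2.7]
gripper_width: 0.235
grasp_force: 70.2
now [ 0.4452 -0.3384  0.2762] z [-0.001 -0.    -1.   ] y [ 0.072  0.997 -0.   ] q [-0.65  0.2   0.14  1.52 -0.   -0.58] t 10.17 F [ 0.8  0.6 -2.7] w 0.235 g 70.2
 call pos [-0.007  0.01   0.865] rot [ 0.    -0.001 -0.005] rows>= 6
 -> [ 0.447 -0.336  0.06 ]
 call pos [0.  0.  0.2] rot [0. 0. 0.] rows>= 2
 -> [ 0.447 -0.336  0.01 ]
side 0.86 [ 534.8 -351.4  145.3   45.8   -4.6]
side 0.77 [ 474.4 -329.3  303.6  130.4   -3.8]
top 0.8 [ 536.6 -344.8  132.6   25.7   -6.9]
top 0.79 [ 477.7 -335.7  297.4  118.7   -4. ]
```

```bash
python3 -m creep '{"delta_pos":[[-0.006,0.005,0.8],[-0.006,0.005,0.8],[-0.006,0.005,0.8],[-0.006,0.005,0.8],[-0.006,0.005,0.8]],"delta_rot":[[0,0,0],[0,0,0],[0,0,0],[0,0,0],[0,0,0]],"claw":[1,1,1,1,1]}'
python3 -m creep '{"delta_pos":[[0,0,0.1],[0,0,0.17],[0,0,0.22],[0,0,0.22],[0,0,0.22]],"delta_rot":[[0,0,0],[0,0,0],[0,0,0],[0,0,0],[0,0,0]],"claw":[1,1,1,1,1]}'
python3 -c "
from plan import *
plan([pose([.447,-.336,.008],86.1)])"
```

```text
t: 10.88
position: [0.4472, -0.333, 0.0742]
eef_rot: [-0.107, -3.139, -0.002]
force: [0.2, -0.1, -1.7]
gripper_width: 0.231
grasp_force: 70.2
t: 11.3
position: [0.4477, -0.3338, 0.0218]
eef_rot: [-0.107, -3.139, -0.001]
force: [0.3, -1.1, -1.0]
gripper_width: 0.233
grasp_force: 70.1
now [ 0.4477 -0.3338  0.0218] z [-0.001  0.001 -1.   ] y [0.068 0.998 0.001] q [-0.64  0.27 -0.33  0.97  0.   -0.57] t 11.3 F [ 0.3 -1.1 -1. ] w 0.233 g 70.1
 call pos [ 0.002 -0.009  0.055] rot [ 0.001 -0.001  0.   ] rows>= 1
 -> [ 0.447 -0.336  0.008]
```

```bash
python3 -m creep '{"delta_pos":[[0,0,0.02],[0,0,0.04],[0,0,0.057],[0,0,0.057],[0,0,0.057]],"delta_rot":[[0,0,0],[0,0,0],[0,0,0],[0,0,0],[0,0,0]],"claw":[1,1,1,1,1]}'
python3 -m creep '{"delta_pos":[[0,0,0],[0,0,0],[0,0,0],[0,0,0],[0,0,0]],"delta_rot":[[0,0,0],[0,0,0],[0,0,0],[0,0,0],[0,0,0]],"claw":[0.4,0.3,0.2,0.2,0.2]}'
python3 -m creep '{"delta_pos":[[0,0,-0.15],[0,0,-0.3],[0,0,-0.46],[0,0,-0.62],[0,0,-0.75]],"delta_rot":[[0,0,0],[0,0,0],[0,0,0],[0,0,0],[0,0,0]],"claw":[0.2,0.2,0.1,0.1,0]}'
python3 - <<'E'
from plan import *
from fit import rect
# stone: yaw 13.1, centre (.4825,.360); tilt 30 pointing back toward heading 193.1
u=np.array([np.cos(np.radians(13.1)),np.sin(np.radians(13.1))])
def tcp(g,z,tilt=30): return None
g=np.array([.4825,.360])+.012*u   # TCP xy, grip on front half
plan([pose([.447,-.1,.30],86.1),pose([.47,.2,.30],103.1,20,193.1),pose([*(g+.1*u),.20],103.1,30,193.1)])
for n in("side","top"):
    eyes.get_image(n)
    for d in models.cut_out(n,"file")[:1]: print(n,round(d["conf"],2),rect(n,d["region"],.018))
    for d in models.cut_out(n,"stone")[:1]: print(n,round(d["conf"],2),rect(n,d["region"],.028))
E
```

```text
t: 11.72
position: [0.4474, -0.3349, 0.0078]
eef_rot: [-0.109, -3.14, -0.0]
force: [0.4, -0.5, -0.7]
gripper_width: 0.229
grasp_force: 70.2
t: 12.13
position: [0.4477, -0.3351, 0.0081]
eef_rot: [0.109, 3.139, -0.0]
force: [-0.5, 0.6, -0.4]
gripper_width: 0.401
grasp_force: 0.0
t: 12.55
position: [0.4477, -0.3351, 0.1986]
eef_rot: [0.109, 3.138, -0.002]
force: [0.6, 0.6, -0.0]
gripper_width: 0.504
grasp_force: 0.0
now [ 0.4477 -0.3351  0.1986] z [ 0.002 -0.001 -1.   ] y [ 0.069  0.998 -0.001] q [-0.64  0.19 -0.03  1.34  0.   -0.57] t 12.55 F [ 0.6  0.6 -0. ] w 0.504 g 0.0
 call pos [ 0.033  0.469 -0.203] rot [-0.001  0.001 -0.001] rows>= 4
 call pos [ 0.033  0.469 -0.203] rot [-0.001  0.001 -0.001] rows>= 4
 -> [ 0.447 -0.1    0.3  ]
 call pos [-0.005  0.602  0.   ] rot [ 0.033  0.221 -0.187] rows>= 4
 call pos [-0.091  0.594 -0.024] rot [ 0.033  0.221 -0.187] rows>= 4
 -> [0.47 0.2  0.3 ]
 call pos [-0.37   0.306  0.078] rot [0.    0.111 0.   ] rows>= 3
 call pos [-0.375  0.306  0.046] rot [0.    0.111 0.   ] rows>= 3
 -> [0.592 0.385 0.2  ]
side 0.86 [ 479.5 -327.6  251.4   39.4   -8.3]
side 0.89 [546.3 239.  112.5  55.6 -16. ]
top 0.56 [ 478.6 -337.6  249.1   31.    -5.4]
top 0.93 [551.7 233.2 101.9  53.2 -17.5]
```

```bash
python3 -m creep '{"delta_pos":[[0.033,0.469,-0.203],[0.033,0.469,-0.203],[0.033,0.469,-0.203],[0.033,0.469,-0.203],[0.033,0.469,-0.203]],"delta_rot":[[0,0,0],[0,0,0],[0,0,0],[0,0,0],[0,0,0]],"claw":[0,0,-0.2,-0.4,-0.5]}'
python3 -m creep '{"delta_pos":[[0.033,0.469,-0.203],[0.033,0.469,-0.203],[0.033,0.469,-0.203],[0.033,0.469,-0.203],[0.033,0.469,-0.203]],"delta_rot":[[0,0,0],[0,0,0],[0,0,0],[0,0,0],[0,0,0]],"claw":[-0.5,-0.5,-0.5,-0.5,-0.5]}'
python3 -m creep '{"delta_pos":[[-0.005,0.602,0],[-0.005,0.602,0],[-0.005,0.602,0],[-0.005,0.602,0],[-0.005,0.602,0]],"delta_rot":[[0.033,0.221,-0.187],[0.033,0.221,-0.187],[0.033,0.221,-0.187],[0.033,0.221,-0.187],[0.033,0.221,-0.187]],"claw":[-0.5,-0.5,-0.5,-0.5,-0.5]}'
python3 -m creep '{"delta_pos":[[-0.091,0.594,-0.024],[-0.091,0.594,-0.024],[-0.091,0.594,-0.024],[-0.091,0.594,-0.024],[-0.091,0.594,-0.024]],"delta_rot":[[0.033,0.221,-0.187],[0.033,0.221,-0.187],[0.033,0.221,-0.187],[0.033,0.221,-0.187],[0.033,0.221,-0.187]],"claw":[-0.5,-0.5,-0.5,-0.5,-0.5]}'
python3 - <<'E'
from plan import *
from fit import rect
u=np.array([np.cos(np.radians(13.1)),np.sin(np.radians(13.1))])
for n in("side","top"):
    eyes.get_image(n)
    for d in models.cut_out(n,"stone")[:5]: 
        r=rect(n,d["region"],.028)
        if np.hypot(r[0]-482,r[1]-360)<40: print(n,round(d["conf"],2),r)
g=np.array([.4825,.360])+.003*u
plan([pose([*g,.14],103.1,30,193.1),pose([*g,.008],103.1,30,193.1)])
E
```

```text
t: 13.27
position: [0.4474, -0.2157, 0.246]
eef_rot: [-0.104, -3.14, -0.0]
force: [0.7, 0.4, 0.2]
gripper_width: 0.748
grasp_force: 0.0
t: 13.68
position: [0.4476, -0.0992, 0.2963]
eef_rot: [-0.104, -3.139, 0.001]
force: [0.1, -0.0, -0.3]
gripper_width: 0.754
grasp_force: 0.0
t: 14.1
position: [0.4599, 0.0523, 0.2936]
eef_rot: [0.12, -2.96, 0.029]
force: [-0.6, -0.2, -0.3]
gripper_width: 0.753
grasp_force: 0.0
t: 14.52
position: [0.4719, 0.2024, 0.2928]
eef_rot: [0.32, -2.77, 0.057]
force: [0.4, 0.5, -0.2]
gripper_width: 0.753
grasp_force: 0.0
side 0.56 [477.2 366.8 105.4  57.8  12.2]
top 0.69 [481.  360.9 102.8  54.   13.8]
now [0.471  0.1982 0.2959] z [-0.335 -0.078 -0.939] y [-0.224  0.975 -0.001] q [0.37 0.41 0.41 1.92 0.05 0.14] t 14.72 F [-0.  -1.1 -0.2] w 0.748 g 0.0
 call pos [-0.202  0.31   0.258] rot [ 0.     0.11  -0.002] rows>= 3
 call pos [-0.224  0.31   0.24 ] rot [ 0.     0.11  -0.002] rows>= 3
 -> [0.485 0.361 0.14 ]
 call pos [-0.264  0.     0.457] rot [0. 0. 0.] rows>= 4
 -> [0.485 0.361 0.008]
```

```bash
python3 -m creep '{"delta_pos":[[-0.202,0.31,0.258],[-0.202,0.31,0.258],[-0.202,0.31,0.258],[-0.202,0.31,0.258],[-0.202,0.31,0.258]],"delta_rot":[[0,0,0],[0,0,0],[0,0,0],[0,0,0],[0,0,0]],"claw":[-0.5,-0.5,-0.5,-0.5,-0.5]}'
python3 -m creep '{"delta_pos":[[-0.2,0.31,0.267],[-0.2,0.31,0.267],[-0.2,0.31,0.267],[-0.2,0.31,0.267],[-0.2,0.31,0.267]],"delta_rot":[[0,0.22,0],[0,0.22,0],[0,0.22,0],[0,0.22,0],[0,0.22,0]],"claw":[-0.5,-0.5,-0.5,-0.5,-0.5]}'
python3 - <<'E'
from plan import *
u=np.array([np.cos(np.radians(13.1)),np.sin(np.radians(13.1))])
g=np.array([.482,.361])+.003*u
plan([pose([*g,.008],103.1,30,193.1)])
E
```

```text
t: 15.13
position: [0.4774, 0.2799, 0.2178]
eef_rot: [0.316, -2.773, 0.058]
force: [0.2, 0.3, 0.3]
gripper_width: 0.749
grasp_force: 0.0
t: 15.55
position: [0.4841, 0.361, 0.1385]
eef_rot: [0.296, -2.603, 0.081]
force: [0.6, -1.0, 0.3]
gripper_width: 0.749
grasp_force: 0.0
now [0.4841 0.361  0.1385] z [-0.488 -0.114 -0.866] y [-0.225  0.974 -0.001] q [0.56 0.73 0.52 1.86 0.16 0.29] t 15.55 F [ 0.6 -1.   0.3] w 0.749 g 0.0
 call pos [-0.265  0.002  0.45 ] rot [ 0.    -0.001 -0.002] rows>= 4
 -> [0.485 0.362 0.008]
```

```bash
python3 -m creep '{"delta_pos":[[-0.066,0,0.112],[-0.132,0,0.224],[-0.2,0.001,0.34],[-0.24,0.002,0.41],[-0.265,0.002,0.45]],"delta_rot":[[0,0,0],[0,0,0],[0,0,0],[0,0,0],[0,0,0]],"claw":[-0.5,-0.5,-0.5,-0.5,-0.5]}'
python3 -m creep '{"delta_pos":[[0,0,0],[0,0,0],[0,0,0],[0,0,0],[0,0,0]],"delta_rot":[[0,0,0],[0,0,0],[0,0,0],[0,0,0],[0,0,0]],"claw":[-0.3,-0.1,1,1,1]}' 80
python3 - <<'E'
from plan import *
plan([])
E
```

```text
t: 15.97
position: [0.4855, 0.3609, 0.0091]
eef_rot: [0.295, -2.606, 0.079]
force: [-0.2, -0.2, -0.4]
gripper_width: 0.748
grasp_force: 0.0
t: 16.38
position: [0.486, 0.3633, 0.0106]
eef_rot: [0.298, -2.608, 0.078]
force: [3.4, -0.9, 5.6]
gripper_width: 0.567
grasp_force: 85.7
now [0.486  0.3633 0.0106] z [-0.483 -0.111 -0.868] y [-0.226  0.974  0.001] q [0.56 0.78 0.33 1.61 0.16 0.29] t 16.38 F [ 3.4 -0.9  5.6] w 0.567 g 85.7
```

```bash
python3 -m creep '{"delta_pos":[[0.03,0,-0.05],[0.06,0,-0.1],[0.12,0,-0.2],[0.18,0,-0.31],[0.2,0,-0.35]],"delta_rot":[[0,0,0],[0,0,0],[0,0,0],[0,0,0],[0,0,0]],"claw":[1,1,1,1,1]}'
python3 - <<'E'
from plan import *
plan([])
a=eyes.get_image("top")[140:250,230:340]; b=eyes.get_image("side")[105:245,225:355]
a=cv2.resize(a,(400,400),interpolation=cv2.INTER_CUBIC);b=cv2.resize(b,(371,400),interpolation=cv2.INTER_CUBIC)
m=cv2.convertScaleAbs(np.hstack([a,b]),alpha=1.8)
cv2.imwrite("pics/case.png",m)
E
```

```text
t: 16.8
position: [0.4858, 0.3638, 0.114]
eef_rot: [0.299, -2.609, 0.076]
force: [-0.2, -0.3, -1.5]
gripper_width: 0.56
grasp_force: 85.0
now [0.4858 0.3638 0.114 ] z [-0.483 -0.11  -0.869] y [-0.226  0.974  0.002] q [0.56 0.73 0.48 1.81 0.17 0.29] t 16.8 F [-0.2 -0.3 -1.5] w 0.56 g 85.0
```

View pics/case.png

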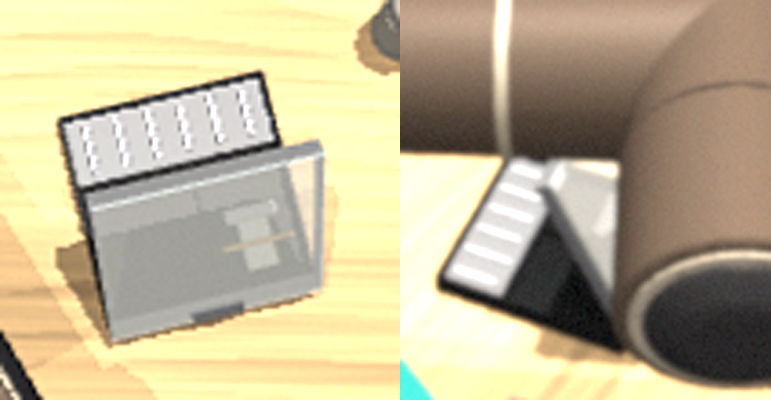

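The view shows the front corners clearly in the top half at (59,120) and (264,72), and the bay is empty. Refitting the case.

```bash
cat > casefit.py <<'E'
from plan import *
from scipy.optimize import least_squares
T=lambda x,y:(230+x/3.636,140+y/3.636); S=lambda x,y:(225+(x-400)/2.857,105+y/2.857)
F=[("top",T(59,120),"c",(-.105,-.105,.024)),("top",T(264,72),"c",(-.105,.105,.024)),
("top",T(84,198),"l",(-.21,-.105,.018)),("top",T(323,142),"l",(-.21,.105,.018)),
("top",T(111,343),"c",(.105,-.105,.022)),("top",T(323,291),"l",(0,.105,.012)),
("side",S(438,280),"c",(-.105,-.105,.02)),("side",S(624,350),"c",(.105,-.105,.012)),("side",S(543,185),"l",(-.21,-.105,.01))]
def pt(p,k,q):
    q=np.array(q,float)
    if k=="l":
        th=p[3]; x,y,z=q; q=np.array([.105+x*np.cos(th)+z*np.sin(th),y,.0245-x*np.sin(th)+z*np.cos(th)])
    c,s=np.cos(p[2]),np.sin(p[2]); return np.array([p[0]+c*q[0]-s*q[1],p[1]+s*q[0]+c*q[1],q[2]])
res=lambda p:np.concatenate([proj(n,pt(p,k,q))[0]-np.array(px) for n,px,k,q in F])
def fit():
    r=least_squares(res,[.526,-.025,3.38,1.05],loss="soft_l1");return r
E
python3 - <<'E'
from casefit import *
r=fit();p=r.x;print(p.round(4),np.degrees(p[2]).round(1));print(r.fun.reshape(-1,2).round(1).tolist())
print("bay",pt(p,"c",(.0355,-.0445,.004)))
E
```

```text
[ 0.5269 -0.0278  3.3963  0.9742] 194.6
[[-0.2, 0.6], [-0.0, 0.4], [0.9, 0.9], [-0.2, 0.7], [-0.4, -3.5], [-0.1, -0.8], [-0.1, -0.9], [1.2, -0.5], [-3.2, 0.6]]
bay [0.48134269 0.00629373 0.004     ]
```

```bash
cat >> casefit.py <<'E'
P=(.527,-.0272,np.radians(194.5),1.0)
def W(x,y,z): return pt(P,"c",(x/1000,y/1000,z/1000))
E
python3 - <<'E'
from casefit import *
Y=-44.5-1.3
plan([pose(W(-150,Y,100),104.5,30,194.5),pose(W(-110,Y,65),104.5,38,194.5),pose(W(-5,Y,52),104.5,38,194.5),pose(W(24,Y,24),104.5,38,194.5)],step=.19)
E
```

```text
now [0.4863 0.364  0.1117] z [-0.482 -0.11  -0.869] y [-0.226  0.974  0.002] q [0.56 0.74 0.48 1.8  0.16 0.29] t 16.9 F [ 0.2 -0.4 -2.2] w 0.564 g 85.0
 call pos [-0.185 -0.681 -0.08 ] rot [ 0.009  0.004 -0.013] rows>= 5
 call pos [-0.177 -0.684 -0.075] rot [ 0.009  0.004 -0.013] rows>= 5
 -> [0.661 0.055 0.1  ]
 call pos [0.069 0.    0.201] rot [0.    0.178 0.   ] rows>= 2
 -> [0.622 0.045 0.065]
 call pos [0.299 0.    0.3  ] rot [0. 0. 0.] rows>= 3
 -> [0.52  0.018 0.052]
 call pos [0.022 0.    0.16 ] rot [0. 0. 0.] rows>= 1
 -> [0.492 0.011 0.024]
```

```bash
python3 -m creep '{"delta_pos":[[-0.185,-0.681,-0.08],[-0.185,-0.681,-0.08],[-0.185,-0.681,-0.08],[-0.185,-0.681,-0.08],[-0.185,-0.681,-0.08]],"delta_rot":[[0.009,0.004,-0.013],[0.009,0.004,-0.013],[0.009,0.004,-0.013],[0.009,0.004,-0.013],[0.009,0.004,-0.013]],"claw":[1,1,1,1,1]}'
python3 -m creep '{"delta_pos":[[-0.177,-0.684,-0.075],[-0.177,-0.684,-0.075],[-0.177,-0.684,-0.075],[-0.177,-0.684,-0.075],[-0.177,-0.684,-0.075]],"delta_rot":[[0.009,0.004,-0.013],[0.009,0.004,-0.013],[0.009,0.004,-0.013],[0.009,0.004,-0.013],[0.009,0.004,-0.013]],"claw":[1,1,1,1,1]}'
python3 -m creep '{"delta_pos":[[0.035,0,0.1],[0.069,0,0.201],[0.069,0,0.201],[0.069,0,0.201],[0.069,0,0.201]],"delta_rot":[[0,0.089,0],[0,0.178,0],[0,0.178,0],[0,0.178,0],[0,0.178,0]],"claw":[1,1,1,1,1]}'
python3 - <<'E'
from casefit import *
Y=-44.5-1.3
plan([pose(W(-5,Y,52),104.5,38,194.5),pose(W(24,Y,24),104.5,38,194.5)],step=.19)
a=eyes.get_image("side")[85:245,205:375];cv2.imwrite("pics/in1.png",cv2.convertScaleAbs(cv2.resize(a,(637,600),interpolation=cv2.INTER_CUBIC),alpha=1.8))
E
```

```text
t: 17.32
position: [0.5744, 0.2029, 0.1006]
eef_rot: [0.306, -2.598, 0.088]
force: [-0.1, 0.3, -3.0]
gripper_width: 0.565
grasp_force: 84.9
t: 17.73
position: [0.6608, 0.0476, 0.0942]
eef_rot: [0.321, -2.593, 0.093]
force: [0.9, -0.6, -2.7]
gripper_width: 0.566
grasp_force: 84.9
t: 18.15
position: [0.6207, 0.0442, 0.0627]
eef_rot: [0.312, -2.458, 0.111]
force: [-0.1, 0.3, -1.8]
gripper_width: 0.56
grasp_force: 84.8
now [0.6207 0.0442 0.0627] z [-0.599 -0.156 -0.785] y [-0.25   0.968 -0.002] q [ 0.11  0.97  0.72  1.98 -0.09 -0.11] t 18.15 F [-0.1  0.3 -1.8] w 0.56 g 84.8
 call pos [0.299 0.001 0.29 ] rot [-0.002 -0.006 -0.002] rows>= 3
 -> [0.52  0.018 0.052]
 call pos [0.022 0.    0.16 ] rot [0. 0. 0.] rows>= 1
 -> [0.492 0.011 0.024]
```

View pics/in1.png

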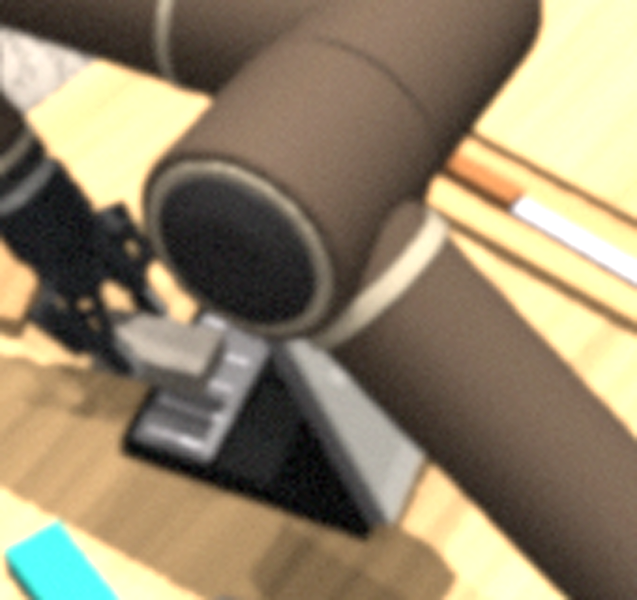

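The stone is held slanted, rear end down, at (170,345) over the front strip, and the lid is clear of the gripper. Wrist joint 4 is near its limit, so I'll check reach before going in.

Run:
```python
from casefit import *
D=[(.126,-.04,1.405,.525,.231),(.31,.33,1.60,.6085,.2979),(.34,-.21,1.02,.6033,.032),(.31,-.14,1.12,.6043,.0803),(.29,.28,1.56,.608,.2846),(.2,.14,1.52,.5592,.2762),(.27,-.33,.97,.5585,.0218),(.19,-.03,1.34,.5592,.1986),(.97,.72,1.98,.6223,.0627)]
A=[];b=[]
for q2,q3,q4,r,z in D:
    f=q2-q3;p=f+q4
    A+=[[1,0,np.sin(q2),np.cos(f),np.cos(p)],[0,1,np.cos(q2),-np.sin(f),-np.sin(p)]];b+=[r,z]
A=np.array(A)
c,_,_,_=np.linalg.lstsq(A,b,rcond=1e-3);print(c.round(3),np.abs(A@c-b).max().round(4))
def f(q,r,z,t):
    q2,q3=q;F=q2-q3;p=np.pi/2+t
    return [c[0]+c[2]*np.sin(q2)+c[3]*np.cos(F)+c[4]*np.cos(p)-r,c[1]+c[2]*np.cos(q2)-c[3]*np.sin(F)-c[4]*np.sin(p)-z]
for x,z in((-110,65),(-60,58),(-5,52),(24,24),(24,60)):
  for t in(20,30,38):
    w=W(x,-46,z);s=least_squares(f,[.9,.6],args=(np.hypot(w[0],w[1]),w[2],np.radians(t)))
    print(x,z,t,s.x.round(2),"q4",round(np.pi/2+np.radians(t)-s.x[0]+s.x[1],2),round(s.cost,6))
```

```text
[0.003 0.231 0.574 0.459 0.494] 0.0238
-110 65 20 [0.67 0.33] q4 1.58 0.0
-110 65 30 [0.84 0.56] q4 1.82 0.0
-110 65 38 [0.98 0.77] q4 2.02 0.0
-60 58 20 [0.59 0.18] q4 1.51 0.0
-60 58 30 [0.75 0.38] q4 1.73 0.0
-60 58 38 [0.88 0.55] q4 1.9 0.0
-5 52 20 [0.51 0.03] q4 1.43 0.0
-5 52 30 [0.66 0.2 ] q4 1.64 0.0
-5 52 38 [0.79 0.35] q4 1.8 0.0
24 24 20 [ 0.5  -0.08] q4 1.35 0.0
24 24 30 [0.64 0.1 ] q4 1.55 0.0
24 24 38 [0.77 0.24] q4 1.7 0.0
24 60 20 [ 0.46 -0.04] q4 1.42 0.0
24 60 30 [0.61 0.13] q4 1.61 0.0
24 60 38 [0.73 0.26] q4 1.76 0.0
```

```bash
python3 -m creep '{"delta_pos":[[0.075,0,0.072],[0.15,0,0.145],[0.225,0,0.22],[0.299,0.001,0.29],[0.299,0.001,0.29]],"delta_rot":[[0,0,0],[0,0,0],[0,0,0],[0,0,0],[0,0,0]],"claw":[1,1,1,1,1]}'
python3 - <<'E'
from casefit import *
plan([pose(W(24,-45.8,24),104.5,38,194.5)])
E
```

```text
t: 18.62
position: [0.5159, 0.0175, 0.0544]
eef_rot: [0.311, -2.455, 0.111]
force: [-0.5, -0.2, -3.2]
gripper_width: 0.567
grasp_force: 84.7
now [0.5159 0.0175 0.0544] z [-0.601 -0.156 -0.784] y [-0.25   0.968 -0.002] q [ 0.09  0.72  0.24  1.75 -0.1  -0.13] t 18.62 F [-0.5 -0.2 -3.2] w 0.567 g 84.7
 call pos [ 0.001 -0.001  0.156] rot [-0.001 -0.009 -0.002] rows>= 1
 -> [0.492 0.011 0.024]
```

```bash
python3 -m creep '{"delta_pos":[[0.001,0,0.04],[0.001,0,0.08],[0.001,0,0.12],[0.001,0,0.148],[0.001,0,0.148]],"delta_rot":[[0,0,0],[0,0,0],[0,0,0],[0,0,0],[0,0,0]],"claw":[1,1,1,1,1]}'
python3 - <<'E'
from casefit import *
plan([pose(W(24,-45.8,22),104.5,38,194.5)])
eyes.get_image("top");eyes.get_image("side")
for n in("top","side"):
  for d in models.mark_of(n,"stone_mid")[:6]:
    w=back(n,d["pixel"],.03);
    if abs(w[1])<.12: print(n,round(d["conf"],2),w.round(3),d["pixel"])
E
```

```text
t: 19.03
position: [0.4978, 0.0124, 0.024]
eef_rot: [0.311, -2.458, 0.111]
force: [-1.1, 0.4, -2.6]
gripper_width: 0.564
grasp_force: 84.9
now [0.4978 0.0124 0.024 ] z [-0.598 -0.156 -0.786] y [-0.25   0.968 -0.002] q [ 0.09  0.7   0.14  1.66 -0.1  -0.13] t 19.03 F [-1.1  0.4 -2.6] w 0.564 g 84.9
 call pos [0.013 0.001 0.02 ] rot [-0.002 -0.005 -0.002] rows>= 1
 -> [0.492 0.011 0.022]
side 0.5 [0.493 0.003 0.03 ] [287.2, 197.9]
```

```bash
python3 -m creep '{"delta_pos":[[0.008,0,0.01],[0.016,0,0.02],[0.022,0,0.026],[0.022,0,0.026],[0.022,0,0.026]],"delta_rot":[[0,0,0],[0,0,0],[0,0,0],[0,0,0],[0,0,0]],"claw":[1,1,1,1,1]}'
python3 - <<'E'
from casefit import *
s=state();d=np.array(s["position"])-W(0,0,0);c=np.cos(P[2]);sn=np.sin(P[2]);print("case xy",(c*d[0]+sn*d[1])*1e3,(-sn*d[0]+c*d[1])*1e3)
plan([])
a=eyes.get_image("side")[85:245,205:375];cv2.imwrite("pics/in2.png",cv2.convertScaleAbs(cv2.resize(a,(637,600),interpolation=cv2.INTER_CUBIC),alpha=2))
E
```

```text
t: 19.65
position: [0.4894, 0.01, 0.022]
eef_rot: [0.311, -2.457, 0.111]
force: [-0.0, -1.0, -1.3]
gripper_width: 0.561
grasp_force: 84.9
case xy 27.1140394375421 -45.447879518968996
now [0.4894 0.01   0.022 ] z [-0.6   -0.156 -0.785] y [-0.25   0.968 -0.002] q [ 0.08  0.69  0.11  1.65 -0.11 -0.13] t 19.65 F [-0.  -1.  -1.3] w 0.561 g 84.9
```

View pics/in2.png

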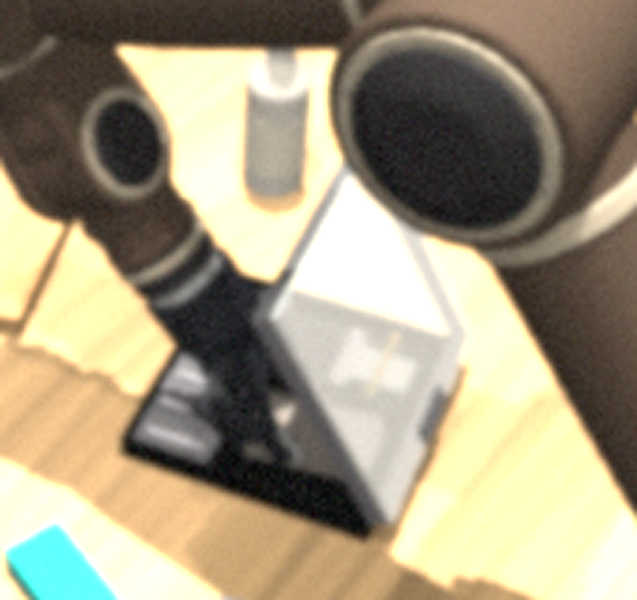

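The stone is inside the bay under the lid, around (320,430), clear of the guide at (370,365). I'll lower it slightly, release it, and back out along the tool axis.

```bash
python3 -m creep '{"delta_pos":[[-0.004,0,0.006],[-0.008,0,0.01],[-0.01,0,0.013],[-0.01,0,0.013],[-0.01,0,0.013]],"delta_rot":[[0,0,0],[0,0,0],[0,0,0],[0,0,0],[0,0,0]],"claw":[1,1,1,1,1]}'
python3 -m creep '{"delta_pos":[[0,0,0],[0,0,0],[0,0,0],[0,0,0],[0,0,0]],"delta_rot":[[0,0,0],[0,0,0],[0,0,0],[0,0,0],[0,0,0]],"claw":[-0.15,-0.2,-0.25,-0.3,-0.35]}'
python3 -m creep '{"delta_pos":[[0,0,-0.04],[0,0,-0.08],[0,0,-0.13],[0,0,-0.2],[0,0,-0.28]],"delta_rot":[[0,0,0],[0,0,0],[0,0,0],[0,0,0],[0,0,0]],"claw":[-0.35,-0.35,-0.35,-0.35,-0.35]}'
python3 -m creep '{"delta_pos":[[-0.08,0,-0.11],[-0.16,0,-0.22],[-0.24,0,-0.33],[-0.3,0,-0.4],[-0.3,0,-0.4]],"delta_rot":[[0,-0.1,0],[0,-0.2,0],[0,-0.3,0],[0,-0.4,0],[0,-0.45,0]],"claw":[-0.35,-0.35,-0.35,-0.35,-0.35]}'
python3 - <<'E'
from casefit import *
from fit import rect
plan([])
eyes.get_image("top");a=eyes.get_image("side")
for n in("top","side"):
  for d in models.cut_out(n,"stone")[:6]:
    r=rect(n,d["region"],.032)
    if abs(r[1])<120: print(n,round(d["conf"],2),r)
a=a[85:245,205:375];cv2.imwrite("pics/in3.png",cv2.convertScaleAbs(cv2.resize(a,(637,600),interpolation=cv2.INTER_CUBIC),alpha=2))
E
```

```text
t: 20.12
position: [0.4893, 0.0099, 0.0204]
eef_rot: [0.311, -2.457, 0.111]
force: [-1.8, 0.1, 15.0]
gripper_width: 0.568
grasp_force: 86.8
t: 20.53
position: [0.4895, 0.0101, 0.0176]
eef_rot: [0.311, -2.456, 0.111]
force: [-0.4, -0.1, 0.7]
gripper_width: 0.679
grasp_force: 0.0
t: 20.95
position: [0.5313, 0.021, 0.0727]
eef_rot: [0.311, -2.455, 0.11]
force: [0.2, -0.0, 0.4]
gripper_width: 0.674
grasp_force: 0.0
t: 21.37
position: [0.6524, 0.0522, 0.1059]
eef_rot: [0.357, -2.815, 0.059]
force: [-0.7, -0.7, 0.5]
gripper_width: 0.672
grasp_force: 0.0
now [0.6524 0.0522 0.1059] z [-0.291 -0.078 -0.954] y [-0.25   0.968 -0.003] q [ 0.1   0.67  0.42  1.63 -0.05 -0.14] t 21.37 F [-0.7 -0.7  0.5] w 0.672 g 0.0
side 0.73 [495.7  35.4 101.8  58.8 -28.7]
```

View pics/in3.png

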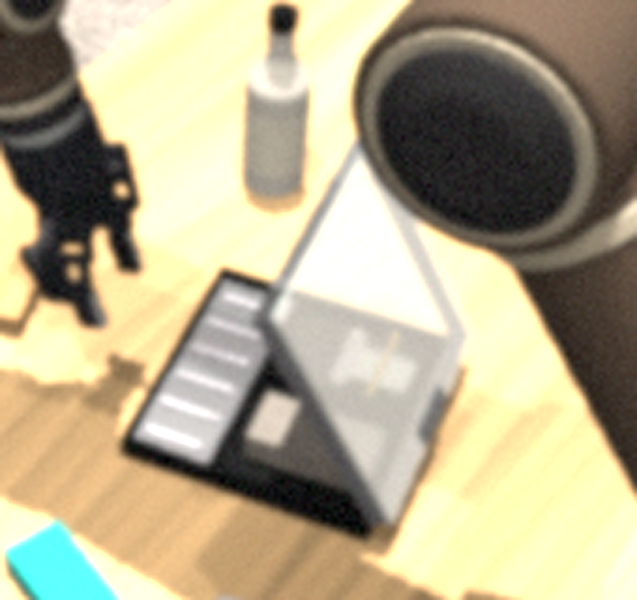

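Run:
```python
from casefit import *
for x,y,z in((-19,-70,32),(-19,-20,32),(-19,-70,4),(-19,-20,4),(-30,-70,14),(-19,-70,46),(-19,-20,46)):
    p=proj("side",W(x,y,z))[0]; print((x,y,z),((p-[205,85])*3.75).round())
# lid closing waypoints: push lid outer face with shut fingertips, tool vertical
for th in(1.1,.9,.6,.3,.05,0): print(th,pt((*P[:3],th),"l",(-.19,0,.02)).round(3))
up=W(-110,0,300)
plan([pose([.62,.045,.30],104.5,5,194.5)])
```

```text
(-19, -70, 32) [241. 433.]
(-19, -20, 32) [265. 388.]
(-19, -70, 4) [240. 454.]
(-19, -20, 4) [263. 410.]
(-30, -70, 14) [228. 442.]
(-19, -70, 46) [242. 422.]
(-19, -20, 46) [265. 377.]
1.1 [ 0.492 -0.036  0.203]
0.9 [ 0.525 -0.028  0.186]
0.6 [ 0.566 -0.017  0.148]
0.3 [ 0.595 -0.01   0.1  ]
0.05 [ 0.608 -0.006  0.054]
0 [ 0.609 -0.006  0.044]
now [0.6476 0.0511 0.1047] z [-0.302 -0.08  -0.95 ] y [-0.25   0.968 -0.002] q [ 0.1   0.67  0.42  1.64 -0.05 -0.14] t 21.57 F [-0.6 -0.1 -0.7] w 0.676 g 0.0
 call pos [ 0.351  0.003 -0.707] rot [-0.002 -0.293 -0.001] rows>= 5
 -> [0.62  0.045 0.3  ]
```

The stone's front top edge at (247,435)–(265,390) matches a flat stone within about 6 pixels. Next is the lid: fingers shut, going over to the robot side.

```bash
python3 -m creep '{"delta_pos":[[0.07,0,-0.14],[0.14,0,-0.28],[0.21,0,-0.42],[0.28,0,-0.56],[0.351,0,-0.707]],"delta_rot":[[0,-0.1,0],[0,-0.2,0],[0,-0.3,0],[0,-0.39,0],[0,-0.39,0]],"claw":[0,0.5,1,1,1]}' 40
python3 - <<'E'
from casefit import *
def L(th): return pt((*P[:3],th),"l",(-.18,0,.02))+(W(11,0,0)-W(0,0,0))*np.sin(th)
q=pose(L(1.2)+[0,0,.05],104.5);q2=[pose(L(t),104.5) for t in(1.2,.95,.7,.45,.2,0,-.02)]
plan([pose([q[0][0],q[0][1],.29],104.5),q]+q2)
E
```

```text
t: 21.98
position: [0.6169, 0.0438, 0.3005]
eef_rot: [0.393, -3.106, 0.004]
force: [1.2, 0.2, -0.1]
gripper_width: 0.001
grasp_force: 0.0
now [0.6169 0.0438 0.3005] z [-0.01  -0.004 -1.   ] y [-0.249  0.968 -0.001] q [ 0.07  0.34  0.38  1.62 -0.   -0.18] t 21.98 F [ 1.2  0.2 -0.1] w 0.001 g 0.0
 call pos [ 0.693 -0.186  0.05 ] rot [-0.002 -0.014 -0.002] rows>= 5
 -> [ 0.461 -0.044  0.29 ]
 call pos [0.    0.    0.162] rot [0. 0. 0.] rows>= 1
 -> [ 0.461 -0.044  0.25 ]
 call pos [0.  0.  0.2] rot [0. 0. 0.] rows>= 2
 -> [ 0.461 -0.044  0.2  ]
 call pos [-0.173  0.     0.068] rot [0. 0. 0.] rows>= 2
 -> [ 0.502 -0.034  0.183]
 call pos [-0.153  0.     0.107] rot [0. 0. 0.] rows>= 2
 -> [ 0.539 -0.024  0.156]
 call pos [-0.124  0.     0.14 ] rot [0. 0. 0.] rows>= 2
 -> [ 0.569 -0.016  0.121]
 call pos [-0.087  0.     0.164] rot [0. 0. 0.] rows>= 2
 -> [ 0.59  -0.011  0.08 ]
 call pos [-0.039  0.     0.141] rot [0. 0. 0.] rows>= 1
 -> [ 0.6   -0.008  0.044]
 call pos [-0.002  0.     0.014] rot [0. 0. 0.] rows>= 1
 -> [ 0.6   -0.008  0.041]
```

```bash
python3 -m creep '{"delta_pos":[[0.14,-0.037,0.01],[0.28,-0.074,0.02],[0.42,-0.111,0.03],[0.56,-0.148,0.04],[0.693,-0.186,0.05]],"delta_rot":[[0,0,0],[0,0,0],[0,0,0],[0,0,0],[0,0,0]],"claw":[1,1,1,1,1]}'
python3 -m creep '{"delta_pos":[[0,0,0.1],[0,0,0.2],[0,0,0.3],[0,0,0.36],[0,0,0.36]],"delta_rot":[[0,0,0],[0,0,0],[0,0,0],[0,0,0],[0,0,0]],"claw":[1,1,1,1,1]}'
python3 -m creep '{"delta_pos":[[-0.035,0,0.014],[-0.07,0,0.027],[-0.104,0,0.04],[-0.138,0,0.054],[-0.173,0,0.068]],"delta_rot":[[0,0,0],[0,0,0],[0,0,0],[0,0,0],[0,0,0]],"claw":[1,1,1,1,1]}'
python3 - <<'E'
from casefit import *
def L(th): return pt((*P[:3],th),"l",(-.18,0,.02))+(W(11,0,0)-W(0,0,0))*np.sin(th)
plan([pose(L(t),104.5) for t in(.95,.7,.45,.2)])
E
```

```text
t: 22.4
position: [0.4622, -0.0444, 0.288]
eef_rot: [0.394, -3.104, 0.004]
force: [0.5, -0.7, -0.2]
gripper_width: 0.002
grasp_force: 0.0
t: 22.82
position: [0.4611, -0.0442, 0.195]
eef_rot: [0.393, -3.1, 0.002]
force: [-0.4, -0.2, -0.2]
gripper_width: -0.0
grasp_force: 0.0
t: 23.23
position: [0.5065, -0.0334, 0.1817]
eef_rot: [0.395, -3.108, 0.006]
force: [-2.1, -1.7, 0.7]
gripper_width: -0.004
grasp_force: 0.9
now [ 0.5065 -0.0334  0.1817] z [-0.008 -0.005 -1.   ] y [-0.25   0.968 -0.002] q [-0.06  0.1  -0.17  1.3  -0.01 -0.32] t 23.23 F [-2.1 -1.7  0.7] w -0.004 g 0.9
 call pos [ 0.016  0.003 -0.003] rot [-0.003 -0.012 -0.001] rows>= 1
 -> [ 0.502 -0.034  0.183]
 call pos [-0.153  0.     0.107] rot [0. 0. 0.] rows>= 2
 -> [ 0.539 -0.024  0.156]
 call pos [-0.124  0.     0.14 ] rot [0. 0. 0.] rows>= 2
 -> [ 0.569 -0.016  0.121]
 call pos [-0.087  0.     0.164] rot [0. 0. 0.] rows>= 2
 -> [ 0.59  -0.011  0.08 ]
```

Contact begins (about 2.7 N). I'll follow the arc.

```bash
python3 -m creep '{"delta_pos":[[-0.03,0,0.02],[-0.06,0,0.042],[-0.09,0,0.063],[-0.12,0,0.085],[-0.148,0,0.107]],"delta_rot":[[0,0,0],[0,0,0],[0,0,0],[0,0,0],[0,0,0]],"claw":[1,1,1,1,1]}'
python3 -m creep '{"delta_pos":[[-0.025,0,0.028],[-0.05,0,0.056],[-0.075,0,0.084],[-0.1,0,0.112],[-0.124,0,0.14]],"delta_rot":[[0,0,0],[0,0,0],[0,0,0],[0,0,0],[0,0,0]],"claw":[1,1,1,1,1]}'
python3 - <<'E'
from casefit import *
def L(th): return pt((*P[:3],th),"l",(-.18,0,.02))+(W(11,0,0)-W(0,0,0))*np.sin(th)
plan([pose(L(t),104.5) for t in(.2,0,-.02)])
eyes.get_image("side");eyes.get_image("top")
for n in("side","top"):
  for d in models.mark_of(n,"lid_edge")[:2]: print(n,d["conf"],np.round(d["pixel"]), "exp .45",proj(n,pt((*P[:3],.45),"l",(-.21,0,.02))).round())
E
```

```text
t: 23.65
position: [0.5416, -0.0242, 0.1539]
eef_rot: [0.394, -3.108, 0.005]
force: [-1.5, -0.3, 0.4]
gripper_width: -0.003
grasp_force: 0.8
t: 24.07
position: [0.5707, -0.0167, 0.1182]
eef_rot: [0.394, -3.107, 0.005]
force: [-1.2, -0.3, 1.3]
gripper_width: -0.002
grasp_force: 0.6
now [ 0.5707 -0.0167  0.1182] z [-0.009 -0.004 -1.   ] y [-0.25   0.968 -0.002] q [-0.03  0.24 -0.15  1.19 -0.   -0.28] t 24.07 F [-1.2 -0.3  1.3] w -0.002 g 0.6
 call pos [-0.083  0.004  0.152] rot [-0.002 -0.013 -0.001] rows>= 2
 -> [ 0.59  -0.011  0.08 ]
 call pos [-0.039  0.     0.141] rot [0. 0. 0.] rows>= 1
 -> [ 0.6   -0.008  0.044]
 call pos [-0.002  0.     0.014] rot [0. 0. 0.] rows>= 1
 -> [ 0.6   -0.008  0.041]
side 0.71 [261. 158.] exp .45 [[262. 155.]]
top 0.67 [278. 170.] exp .45 [[279. 169.]]
top 0.32 [366. 212.] exp .45 [[279. 169.]]
```

```bash
python3 -m creep '{"delta_pos":[[-0.017,0,0.032],[-0.034,0,0.064],[-0.052,0,0.096],[-0.07,0,0.126],[-0.083,0,0.155]],"delta_rot":[[0,0,0],[0,0,0],[0,0,0],[0,0,0],[0,0,0]],"claw":[1,1,1,1,1]}'
python3 -m creep '{"delta_pos":[[-0.008,0,0.028],[-0.016,0,0.056],[-0.024,0,0.084],[-0.032,0,0.112],[-0.038,0,0.14]],"delta_rot":[[0,0,0],[0,0,0],[0,0,0],[0,0,0],[0,0,0]],"claw":[1,1,1,1,1]}'
python3 - <<'E'
from casefit import *
def L(th): return pt((*P[:3],th),"l",(-.18,0,.02))
plan([pose(L(0),104.5)])
E
```

```text
t: 24.68
position: [0.5906, -0.0117, 0.0792]
eef_rot: [0.394, -3.107, 0.005]
force: [-0.5, -0.2, 1.6]
gripper_width: -0.0
grasp_force: 0.5
t: 25.1
position: [0.5996, -0.0095, 0.0446]
eef_rot: [0.394, -3.108, 0.005]
force: [-0.9, -0.3, 1.5]
gripper_width: -0.002
grasp_force: 0.5
now [ 0.5996 -0.0095  0.0446] z [-0.008 -0.004 -1.   ] y [-0.25   0.968 -0.002] q [-0.01  0.33 -0.19  1.05 -0.   -0.27] t 25.1 F [-0.9 -0.3  1.5] w -0.002 g 0.5
 call pos [-0.001  0.004  0.001] rot [-0.002 -0.011 -0.001] rows>= 1
 -> [ 0.6   -0.008  0.044]
```

Almost shut. I'll press a few mm more until firm contact, then retreat.

```bash
python3 -m creep '{"delta_pos":[[0,0,0.005],[0,0,0.01],[0,0,0.015],[0,0,0.018],[0,0,0.018]],"delta_rot":[[0,0,0],[0,0,0],[0,0,0],[0,0,0],[0,0,0]],"claw":[1,1,1,1,1]}'
python3 -m creep '{"delta_pos":[[0,0,0.002],[0,0,0.004],[0,0,0.004],[0,0,0.004],[0,0,0.004]],"delta_rot":[[0,0,0],[0,0,0],[0,0,0],[0,0,0],[0,0,0]],"claw":[1,1,1,1,1]}'
python3 -c "
from plan import *
plan([])"
```

```text
t: 25.52
position: [0.5997, -0.0095, 0.0443]
eef_rot: [0.395, -3.111, 0.005]
force: [-10.4, 1.0, 24.5]
gripper_width: 0.001
grasp_force: 12.1
t: 25.93
position: [0.5997, -0.0095, 0.0443]
eef_rot: [0.395, -3.112, 0.005]
force: [-12.2, 0.7, 29.9]
gripper_width: -0.001
grasp_force: 14.9
now [ 0.5997 -0.0095  0.0443] z [-0.005 -0.004 -1.   ] y [-0.25   0.968 -0.003] q [-0.01  0.33 -0.2   1.05 -0.   -0.27] t 25.93 F [-12.2   0.7  29.9] w -0.001 g 14.9
```

```bash
python3 -m creep '{"delta_pos":[[0,0,-0.04],[0,0,-0.15],[0,0,-0.3],[0,0,-0.45],[0,0,-0.6]],"delta_rot":[[0,0,0],[0,0,0],[0,0,0],[0,0,0],[0,0,0]],"claw":[1,1,1,1,1]}'
python3 -m creep '{"delta_pos":[[0.15,0,-0.1],[0.3,0,-0.2],[0.45,0,-0.3],[0.6,0,-0.4],[0.6,0,-0.4]],"delta_rot":[[0,0,0],[0,0,0],[0,0,0],[0,0,0],[0,0,0]],"claw":[1,1,1,1,1]}'
python3 - <<'E'
from plan import *
from fit import rect
plan([])
b=eyes.get_image("top");a=eyes.get_image("side")
for n in("top","side"):
  for d in models.cut_out(n,"file")[:1]: print(n,rect(n,d["region"],.015))
m=np.hstack([cv2.resize(a[100:260,190:390],(500,400),interpolation=cv2.INTER_CUBIC),cv2.resize(b[100:260,260:380],(300,400),interpolation=cv2.INTER_CUBIC)])
cv2.imwrite("pics/end.png",cv2.convertScaleAbs(m,alpha=1.7))
E
```

```text
t: 26.35
position: [0.6004, -0.0089, 0.191]
eef_rot: [0.394, -3.108, 0.005]
force: [0.9, 0.8, 0.4]
gripper_width: -0.0
grasp_force: 0.0
t: 26.77
position: [0.4537, -0.0466, 0.2953]
eef_rot: [0.394, -3.113, 0.007]
force: [0.4, -0.1, 0.9]
gripper_width: -0.002
grasp_force: 0.0
now [ 0.4537 -0.0466  0.2953] z [-0.003 -0.005 -1.   ] y [-0.249  0.969 -0.004] q [-0.1   0.01 -0.03  1.54 -0.01 -0.35] t 26.77 F [ 0.4 -0.1  0.9] w -0.002 g 0.0
top [ 480.3 -337.9  246.    26.5   -4.9]
side [ 469.2 -335.5  234.3   39.7   -4.5]
```

View pics/end.png

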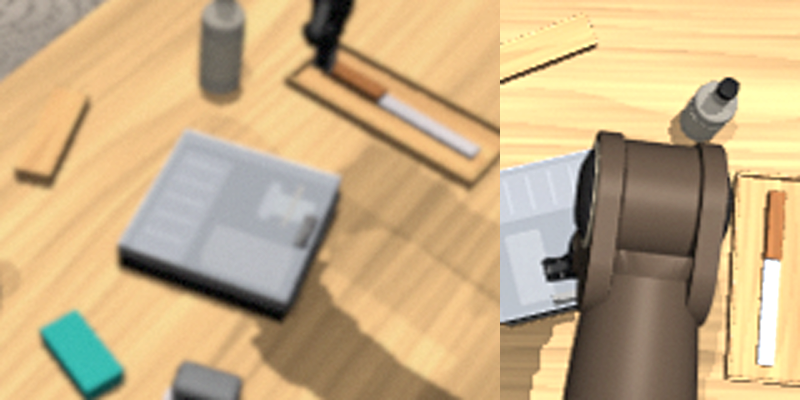

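The lid is shut flat on the case with the stone in the bay (side view about (245,260)). The file lies in the tray at (400,100), and the robot is clear.

```bash
python3 -c "
from plant import manip
print(manip.close_job())"
```

```text
the job is handed in; nothing more can be done
None
```

I handed the job in at about 27 s; the final views show the file flat in the tray, the stone flat in the rear bay, the lid fully shut and released, and no sign that a bystander moved (the hand-in returned no verdict).

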